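# Sort the turned knobs from the blank and shut the box

### The job

Sort the three wooden pieces standing under the tool rail: put the two round turned knobs into the plywood box with the hinged lid, and the square unturned blank into the open dark tray where the other blanks lie. Then swing the lid of the box down until it is fully shut with its tab behind the rim. Leave the other things on the bench where they are.

Things in the scene. Friction and masses are not known exactly. Their poses are not given: they have to be found in the camera images.
- rack: Fixed wooden tool rail on two posts. Origin on the bench under the rail's middle; x away from the robot, y along the rail. Posts 34 x 22 mm at x +12, y +/-262 mm, on feet (x -30 to +30, 12 mm high). The pieces stand below the bar, about 10 mm to the robot's side of its middle line and about 98 mm apart: a tool pointing straight down cannot get at them.
- rack_bar (a point): Centre of the rail's bar, 186 mm above the bench: 60 mm deep (x), 560 mm long (y), underside 175 mm and top 197 mm above the bench. Tool handles rise from it to 285 mm near its ends. A tool leaning back towards the robot by about 40 degrees fits under it and can draw a piece out backwards.
- knob_a: Round turned knob of light wood, standing upright, about 35 g. 52 mm high: foot 36 mm in diameter, waist 24 mm at 17 to 23 mm height, head 42 mm in diameter at 32 to 45 mm height. Origin at the centre of its underside, z up.
- knob_b: A second knob just like knob_a.
- blank: Square block of the same light wood, upright, 38 x 38 x 52 mm high, about 50 g. Origin at the centre of its underside, x and y along its faces.
- box: Fixed plywood box with a lid hinged on its -y side (to the robot's right). Outside 160 x 160 x 74 mm high, walls and floor 6 mm. Origin at the centre of its underside.
- box_in (a point): Centre of the box's inner floor, 6 mm above the bench, axes as the box: inside it measures 148 x 148 x 68 mm.
- box_hinge (a point): Middle of the lid's hinge line, on the top of the box's -y wall (74 mm above the bench); the hinge runs along the box's x.
- box_lid (a joint): Lid angle about its hinge: 0 fully shut, 1.57 upright, up to 1.95 leaning outwards (box's -y). At angle q the lid runs from the hinge along (0, cos q, sin q) in the box's axes and its outer face looks along (0, -sin q, cos q). Stiff hinge: the lid stays where it is left, takes about 1 to 2 N at its edge to move, and must be pushed all the way down.
- lid_edge (a point): Middle of the lid's free edge, 160 mm from the hinge, half way through its thickness. The lid is a plain panel 160 x 160 mm, 8 mm thick, its inner face on the hinge line, 150 g; a tab under its free edge reaches 12 mm down inside the box's +y wall when shut.
- tray: Fixed open tray of dark wood, 170 x 170 x 42 mm high, walls and floor 6 mm. Origin at the centre of its underside. A row of other blanks, rising 44 mm above the bench, is fixed along its +y wall and fills its y from +39 to +77 mm; the rest is free.
- tray_in (a point): Centre of the tray's inner floor, 6 mm above the bench, axes as the tray.
- wax_tin: Bystander: round aluminium tin, 38 mm in diameter, 34 mm high, standing in the row with the three pieces. Origin under its centre.
- screwdriver: Bystander: screwdriver lying on the bench between the box and the tray, handle about 30 mm thick.
- hammer: Bystander: hammer lying at the left beyond the tray.
- glue: Bystander: white glue bottle, 60 mm in diameter, 150 mm high, behind the rail.
- varnish: Bystander: amber jar, 70 mm in diameter, 80 mm high, behind the rail.
- offcut: Bystander: piece of board, 130 x 50 x 30 mm, lying at the right beyond the box.
There are look-alikes about, which are no part of the job. What is shaped like the blank but blue is not meant. There is more than one size of the tray; the one meant has the size given above.

How it is judged:
On the way, in this order (a step that is already met when the one before it is completed fails the run):
1. both turned knobs are in the box, its lid still open (x of knob_a in the frame of box_in between -0.077 and 0.077 m and y of knob_a in the frame of box_in between -0.077 and 0.077 m and z of knob_a in the frame of box_in between -0.006 and 0.066 m and x of knob_b in the frame of box_in between -0.077 and 0.077 m and y of knob_b in the frame of box_in between -0.077 and 0.077 m and z of knob_b in the frame of box_in between -0.006 and 0.066 m and value of joint box_lid above 0.3 rad), for 0.2 s.
2. the lid is shut over the knobs (x of knob_a in the frame of box_in between -0.077 and 0.077 m and y of knob_a in the frame of box_in between -0.077 and 0.077 m and z of knob_a in the frame of box_in between -0.006 and 0.066 m and x of knob_b in the frame of box_in between -0.077 and 0.077 m and y of knob_b in the frame of box_in between -0.077 and 0.077 m and z of knob_b in the frame of box_in between -0.006 and 0.066 m and value of joint box_lid below 0.05 rad), for 0.2 s.
At the end, for the whole second after the job is handed in: Both knobs lie within the box's inner walls, below its rim, in any attitude; the blank lies within the tray's walls, in any attitude; the lid is shut to within 0.05 rad (about 8 mm at its edge); all three pieces are at rest (under 20 mm/s) (all of step 2 and x of blank in the frame of tray_in between -0.082 and 0.082 m and y of blank in the frame of tray_in between -0.082 and 0.082 m and z of blank in the frame of tray_in between -0.006 and 0.08 m and linear speed of each of knob_a, knob_b, blank below 0.02 m/s); the robot touches nothing.
It fails at once if a bystander is moved more than 40 mm (distance of any of wax_tin, screwdriver, hammer, glue, varnish, offcut from where it was at the start of the episode above 0.04 m).
It also fails if it takes over 72 s, if anything falls off the work surface, if the arm or the gripper's body presses on something with over 40 N, if the wrist force passes 120 N, or if a joint passes its speed limit or range.

### The arm

A 6-joint arm with a two-finger parallel gripper is mounted at the origin on the work surface. World frame = base frame: x ahead of the robot, y to its left, z up, the work surface at z = 0. Lengths are in m, angles in rad, forces in N, time in s.
With the tool pointing down it reaches from about 0.25 to 0.775 m from the base axis. Payload 4 kg.
Tool frame: the origin (TCP) lies between the finger pads, 19 mm behind the fingertips; this is the grasp point; y points along the fingers, x is the direction in which the jaws open and shut, and the axes are right-handed (so a half turn about y gives the same grasp; the last joint's range is limited). The gripper opens to 94 mm and grips with 3 to 60 N. Pads are 16 mm wide; open, the fingers measure 119 mm over their backs; the gripper's body (75 mm by 177 mm) begins 78 mm behind the grasp point.
Start: joints at [1.145, 0.087, 1.371, -0, 1.684, -0.103], TCP at [0.174, 0.522, 0.224] pointing down, gripper open.
Joint ranges: [-3.1, 3.1], [-0.76, 2.03], [0.27, 2.55], [-1.08, 4.22], [0.17, 2.65], [-2.57, 2.57]. Speed limits (rad/s): [2.79, 2.79, 3.14, 3.14, 3.14, 3.14].

### API

Orientations are given as [roll, pitch, yaw] about the fixed x, y, z axes, in that order (R = Rz(yaw) Ry(pitch) Rx(roll)).
In Python, from bench import robot gives the robot as it stands.
- The arm moves only by the tool step_arm, never from a script. Its argument "commands" is a list of rows, each an object with "xyz": the shift along the world's x, y, z in m, a list of three; "twist": the turn, a rotation vector about the world's x, y, z in degrees, a list of three. In form: [{"xyz": [tx, ty, tz], "twist": [ax, ay, az]}, ...]. A call has 1 to 12 rows; each row is the pose to reach, as a shift and turn from the pose commanded when the call began; what a row does not reach only later rows make up. A row lasts 1/12 s, in which the tool goes at most 41.7 mm and 7.16 degrees, less where a joint would pass 70% of its speed; a pose out of reach is approached as far as the arm can. A call with a gripper value outside its range is refused whole. "fingers" is the closure in counts, from 0 (fully open) to 255 (shut), set as the call begins (left out, the last holds). The fingers move at their own pace and stop on an object; the grip force is fixed at half the most. Time passes only in rows, so rows that repeat a pose let the fingers close. It gives the time, the measured TCP pose, the force and the opening at its end, in the units of the state.
- robot.get_obs(): the state, without advancing time (a new reading comes with each control period).
- robot.snapshot(name): name is "scene" or "top" or "wrist"; returns (picture, depth): 420x560x3 uint8, red, green, blue; 420x560 float32, m along the optical axis (not along the pixel's ray), 0 where there is no reading.
- robot.camera_info(name): a dict with "fx", "fy", "cx", "cy" (pixels), "k1" (the pictures are not rectified: a ray, as slopes to the right and down, at radius r is drawn at 1 + k1 r^2 times it, then the intrinsics apply), "R" (3x3) and "t" (3): a world point X has camera coordinates R X + t. Camera axes: x right, y down, z forward; pixel columns grow to the right and rows downward; lengths in m; the calibration is good to about 2 mm. A picture is of the moment at which its call begins: read the wrist's pose just before it. camera_info takes no time and is no camera call; for the wrist camera it gives the pose at the moment of the call.
- robot.close_job(): hands the job in, once; it reports no verdict.
The state is a dict: "time": time; "joint_positions": joint angles; "qvel": joint speeds; "joint_torque": joint torques, N m; "tool_pos": TCP position; "ee_rot": TCP orientation; "wrist_force": force on the tool from outside, world axes, zero at the start; "wrist_torque": the same for the moment, N m; "width": finger opening in m.
Only numpy, scipy, OpenCV 4.12 (cv2) and the standard library are available. Lean on these libraries where they do the work, as an engineer would, in place of code of your own. Each camera call takes 0.05 s, during which the arm holds its last target.

## Working session

There is one attempt and no reset: what is moved stays moved. The work goes in short steps, Python scripts to look and compute and a tool call to move; the robot and the scene stay as the last step left them, time stands still between calls to the robot, and variables do not carry over. Pictures are saved under pics/ and viewed, and the job is handed in when it is done.

Besides the shell and the picture viewer there is one more tool, called as name([rows], argument=value, ...), one row to a line, values as JSON. step_arm: Moves the arm, as the interface text tells. Its arguments: {"type":"object","properties":{"commands":{"type":"array"},"fingers":{"type":"number"}},"required":["commands"]}

```bash
ls; mkdir -p pics; cat > h.py <<'E'
import numpy as np, cv2
from bench import robot
def snap(n,f):
    p,d=robot.snapshot(n); cv2.imwrite('pics/'+f+'.png',p[:,:,::-1]); np.save('pics/'+f+'.npy',d)
    i=robot.camera_info(n); np.savez('pics/'+f+'_i.npz',**{k:np.array(v) for k,v in i.items()}); return p,d,i
def load(f):
    i=dict(np.load('pics/'+f+'_i.npz')); return cv2.imread('pics/'+f+'.png'),np.load('pics/'+f+'.npy'),i
def rays(i,u,v):
    K=np.array([[i['fx'],0,i['cx']],[0,i['fy'],i['cy']],[0,0,1]],float)
    p=cv2.undistortPoints(np.array([[[u,v]]],float),K,np.array([float(i['k1']),0,0,0]))[0,0]
    return np.array([p[0],p[1],1.])
def pz(i,u,v,z):
    r=i['R'].T@rays(i,u,v); c=-i['R'].T@i['t']; return c+r*(z-c[2])/r[2]
def pd(i,d,u,v):
    r=rays(i,u,v)*d[int(round(v)),int(round(u))]; return i['R'].T@(r-i['t'])
def cloud(i,d):
    K=np.array([[i['fx'],0,i['cx']],[0,i['fy'],i['cy']],[0,0,1]],float)
    h,w=d.shape; uu,vv=np.meshgrid(np.arange(w),np.arange(h))
    p=cv2.undistortPoints(np.stack([uu,vv],-1).reshape(-1,1,2).astype(float),K,np.array([float(i['k1']),0,0,0]))[:,0]
    P=np.c_[p,np.ones(len(p))]*d.reshape(-1,1)
    return ((P-i['t'])@i['R']).reshape(h,w,3)
E
python3 - <<'E'
from h import *
for n in ['scene','top','wrist']:
    snap(n,n+'0'); print(n,robot.camera_info(n))
print(robot.get_obs())
E
```

```text
pics
scene {'fx': 389.01875256188697, 'fy': 389.01875256188697, 'cx': 284.2469572875456, 'cy': 210.90221510800512, 'k1': -0.03484500459332241, 'R': array([[-2.54022348e-01,  9.67197880e-01, -9.52333590e-04],
       [ 6.62441227e-01,  1.73264249e-01, -7.28801153e-01],
       [-7.04729925e-01, -1.85762645e-01, -6.84724742e-01]]), 't': array([ 0.15252341, -0.20631111,  1.49399448])}
top {'fx': 485.45801703754717, 'fy': 485.45801703754717, 'cx': 281.1685131964878, 'cy': 202.34278489713208, 'k1': -0.12200614153935979, 'R': array([[-0.00823936, -0.99992903,  0.00860529],
       [-0.99301985,  0.00716926, -0.11772923],
       [ 0.11765918, -0.00951524, -0.99300845]]), 't': array([-0.0059672 ,  0.52216789,  1.33635232])}
wrist {'fx': 359.6391462168802, 'fy': 359.6391462168802, 'cx': 282.2188512685221, 'cy': 208.3976833110033, 'k1': -0.029204865849056388, 'R': array([[ 3.17098651e-01,  9.48392551e-01, -1.23418714e-04],
       [ 9.13218156e-01, -3.05302841e-01,  2.69856951e-01],
       [ 2.55892642e-01, -8.56839833e-02, -9.62900416e-01]]), 't': array([-0.54871555, -0.02776461,  0.39046079])}
{'time': 0.15, 'joint_positions': array([ 1.14488404e+00,  8.78028640e-02,  1.37186375e+00,  2.00010442e-05,
        1.68359704e+00, -1.03112168e-01]), 'qvel': array([ 0.00088798, -0.00186233, -0.00380026, -0.00184054,  0.00093635,
        0.00127539]), 'joint_torque': array([ 1.40028631e-03, -3.40642262e+01, -3.02793109e+01,  7.19305454e-02,
        3.05138121e-02, -1.08420231e-04]), 'tool_pos': array([0.17432183, 0.52124892, 0.22338538]), 'ee_rot': array([-1.57060456,  0.00166008,  1.2479986 ]), 'wrist_force': array([-0.26024882, -0.23177212, -0.01018711]), 'wrist_torque': array([ 0.00813385,  0.01464923, -0.01337298]), 'width': 0.09425645208355941}
```

View pics/scene0.png

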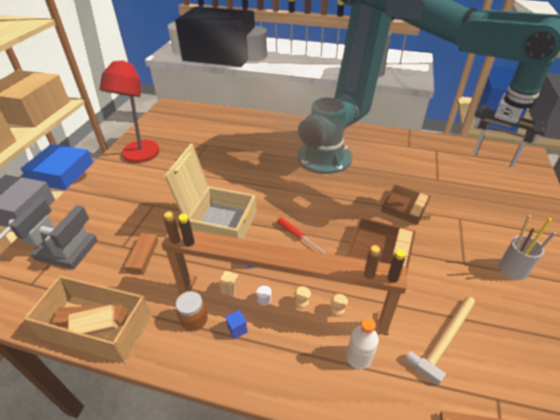

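View pics/top0.png

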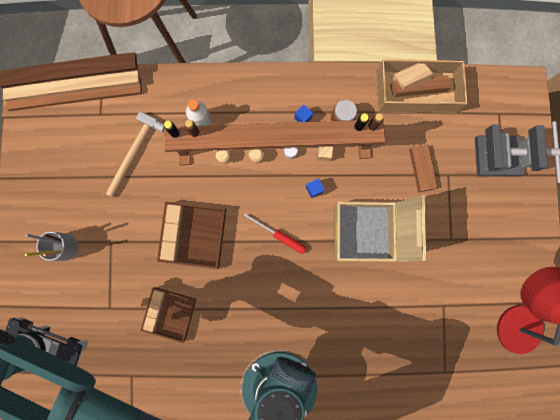

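View pics/wrist0.png

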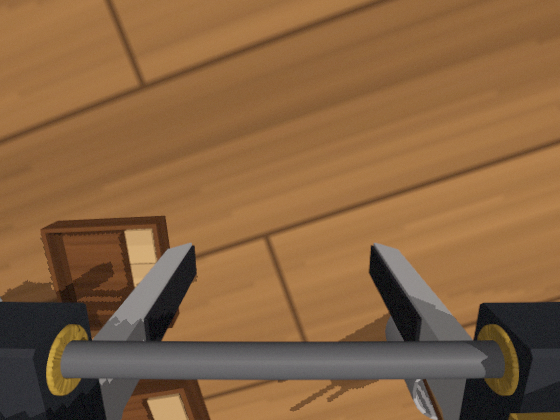

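The top picture shows the row under the rail: knobs at (222,156) and (256,156), the tin at (291,152) and the square blank at (325,153). The blue cubes at (304,114) and (315,187) are look-alikes. There is a larger tray at (193,235) and a smaller one at (168,313). The box is at (380,230).

```bash
python3 - <<'E'
from h import *
im,d,i=load('top0'); 
cv2.imwrite('pics/c1.png',cv2.resize(im[100:210,150:400],None,fx=3.2,fy=3.2,interpolation=cv2.INTER_CUBIC))
cv2.imwrite('pics/c2.png',cv2.resize(im[190:350,130:290],None,fx=3.7,fy=3.7,interpolation=cv2.INTER_CUBIC))
cv2.imwrite('pics/c3.png',cv2.resize(im[185:275,320:440],None,fx=6,fy=6,interpolation=cv2.INTER_CUBIC))
im,d,i=load('scene0'); 
cv2.imwrite('pics/c4.png',cv2.resize(im[220:370,140:420],None,fx=2.8,fy=2.8,interpolation=cv2.INTER_CUBIC))
E
```

```text
(no output)
```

View pics/c1.png

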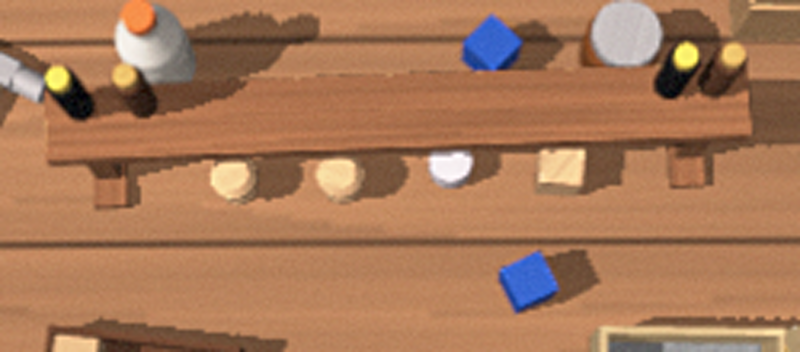

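View pics/c2.png

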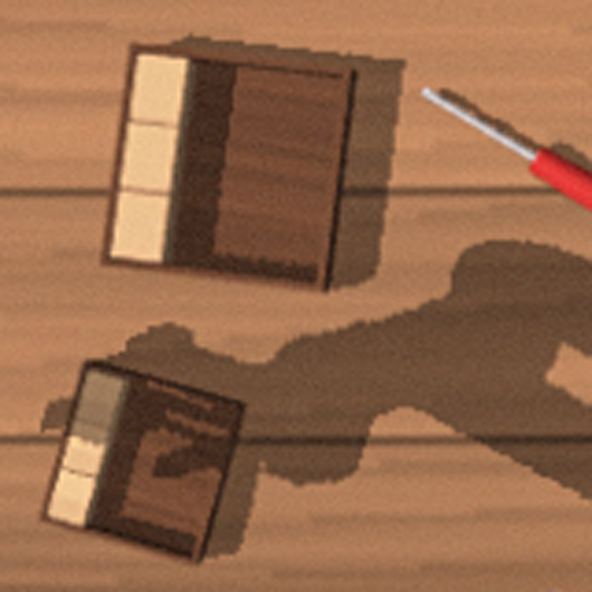

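View pics/c3.png

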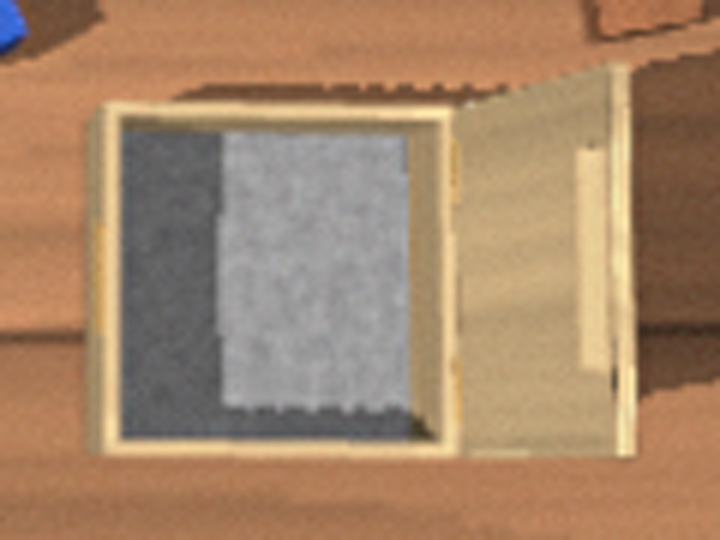

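View pics/c4.png

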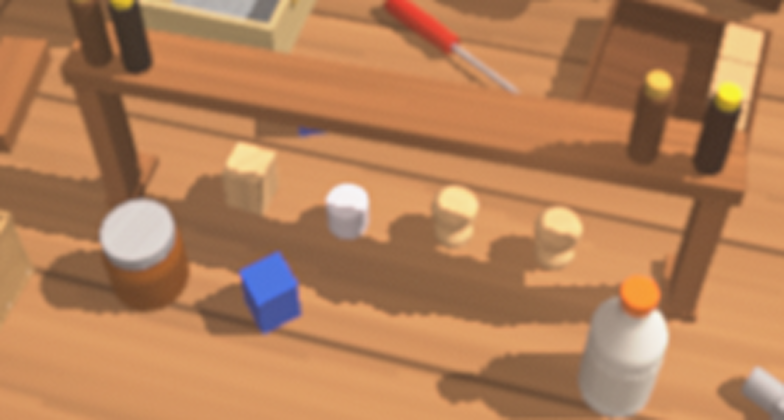

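```bash
python3 - <<'E'
from h import *
np.set_printoptions(precision=4,suppress=True)
im,d,i=load('top0'); P=cloud(i,d)
f=lambda u,v:P[v,u]
def t(x0,y0,s,pts): return [(x0+a/s,y0+b/s) for a,b in pts]
# c2 tray corners (outer rim) z=.042
for nm,pts,z in [('big',[(133,45),(357,70),(328,290),(104,264)],.042),('small',[(90,361),(245,405),(199,562),(42,520)],.04)]:
    Q=np.array([pz(i,u,v,z) for u,v in t(130,190,3.7,pts)]); print(nm,Q[:,:2],Q[:,:2].mean(0),np.linalg.norm(np.roll(Q,-1,0)-Q,axis=1))
# box rim corners z=.074
Q=np.array([pz(i,u,v,.074) for u,v in t(320,185,6,[(103,103),(458,106),(460,456),(103,455)])]); print('box',Q,Q.mean(0),np.linalg.norm(np.roll(Q,-1,0)-Q,axis=1))
# lid free edge
for a,b in [(620,68),(627,450),(615,75)]:
    u,v=320+a/6,185+b/6; print('lid',u,v,pd(i,d,u,v),)
for n in ['top0','scene0']:
    im,d,i=load(n);P=cloud(i,d)
    m=(P[...,0]>.45)&(P[...,0]<.8)&(abs(P[...,1])<.4)&(P[...,2]>.015)&(P[...,2]<.06)
    k,l,s,c=cv2.connectedComponentsWithStats(m.astype(np.uint8))
    print(n)
    for j in range(1,k):
        if s[j,4]>25:
            q=P[l==j]; print(c[j].round(),s[j,4],q.min(0),q.max(0)); 
            top=q[q[:,2]>q[:,2].max()-.006]; print('   top',np.median(top,0),(top.min(0)+top.max(0))/2,len(top))
    m=(P[...,0]>.45)&(P[...,0]<.9)&(abs(P[...,1])<.45)&(P[...,2]>.185)&(P[...,2]<.205)
    q=P[m]; r=cv2.minAreaRect((q[:,:2]*1000).astype(np.float32)); print('bar',r, cv2.boxPoints(r))
E
```

```text
big [[0.5236 0.3136]
 [0.5034 0.1428]
 [0.3387 0.164 ]
 [0.3584 0.3329]] [0.431  0.2383] [0.1719 0.1661 0.17   0.1664]
small [[0.286  0.3431]
 [0.2536 0.2261]
 [0.1377 0.2603]
 [0.1678 0.3786]] [0.2113 0.302 ] [0.1214 0.1208 0.1221 0.1234]
box [[ 0.5164 -0.1627  0.074 ]
 [ 0.5138 -0.3265  0.074 ]
 [ 0.3542 -0.3221  0.074 ]
 [ 0.3569 -0.1595  0.074 ]] [ 0.4353 -0.2427  0.074 ] [0.1638 0.1597 0.1627 0.1595]
lid 423.3333333333333 196.33333333333334 [ 0.5104 -0.3542  0.2325]
lid 424.5 260.0 [ 0.3563 -0.3515  0.2309]
lid 422.5 197.5 [ 0.5074 -0.3516  0.2338]
top0
[304. 114.] 216 [ 0.7512 -0.1025  0.0158] [ 0.7994 -0.0512  0.0598]
   top [ 0.7766 -0.0771  0.0554] [ 0.7746 -0.0768  0.0568] 55
[333. 115.] 56 [ 0.7528 -0.1756  0.0215] [ 0.798  -0.1557  0.0599]
   top [ 0.7662 -0.1623  0.0572] [ 0.7754 -0.1673  0.0572] 22
[397. 108.] 171 [ 0.7921 -0.3998  0.015 ] [ 0.7998 -0.3001  0.06  ]
   top [ 0.795  -0.3549  0.0574] [ 0.7945 -0.3502  0.057 ] 28
[149. 125.] 344 [0.6974 0.331  0.015 ] [0.7945 0.3997 0.0338]
   top [0.7627 0.379  0.0294] [0.7471 0.3666 0.0308] 76
[206. 121.] 55 [0.7419 0.193
[... 3268 characters left out ...]
8] [ 0.7752 -0.0739  0.0533] 218
[383. 324.] 135 [0.6564 0.2558 0.0154] [0.6999 0.2838 0.0596]
   top [0.697  0.2672 0.0566] [0.685  0.2718 0.0566] 25
[426. 362.] 600 [0.6964 0.3287 0.0151] [0.7948 0.3999 0.0319]
   top [0.766  0.3762 0.0272] [0.7544 0.3651 0.0289] 258
[350. 356.] 84 [0.7748 0.1946 0.0152] [0.7997 0.2169 0.0593]
   top [0.7951 0.2055 0.0549] [0.7932 0.2051 0.0564] 8
[368. 360.] 65 [0.7784 0.2323 0.0156] [0.8    0.2545 0.0596]
   top [0.7964 0.2429 0.0568] [0.7927 0.2436 0.0567] 8
bar ((658.6072387695312, -52.597442626953125), (677.5740356445312, 233.2023162841797), 73.28351593017578) [[ 449.4863 -343.5285]
 [ 672.8334 -410.6059]
 [ 867.7281  238.3336]
 [ 644.381   305.411 ]]
```

```bash
cat >> h.py <<'E'
from scipy.spatial.transform import Rotation as Ro
def Rt(lean,psi):
    L,s=np.radians([lean,psi])
    y=np.array([np.sin(L)*np.cos(s),np.sin(L)*np.sin(s),-np.cos(L)]); x=np.array([-np.sin(s),np.cos(s),0]); return np.c_[x,y,np.cross(x,y)]
def rel(pos,lean,psi,cp=None,cR=None):
    o=robot.get_obs()
    if cp is None: cp=o['tool_pos']
    Rc=Ro.from_euler('xyz',o['ee_rot']).as_matrix() if cR is None else cR
    return np.round(np.array(pos)-cp,4), np.round(np.degrees(Ro.from_matrix(Rt(lean,psi)@Rc.T).as_rotvec()),2)
E
python3 - <<'E'
from h import *
np.set_printoptions(precision=4,suppress=True)
im,d,i=load('top0')
for a,b in [(50,160),(750,134)]: print(pz(i,150+a/3.2,100+b/3.2,.197))
P=cloud(i,d); m=(P[...,0]>.55)&(P[...,0]<.75)&(abs(P[...,1])<.17)&(P[...,2]>.17)&(P[...,2]<.22)
print(P[m].min(0),P[m].max(0),np.median(P[m],0))
A=np.array([.659,.156,.036]);R=Rt(40,1.7)
print('pre',A-R[:,1]*.11, rel(A-R[:,1]*.11,40,1.7))
E
```

```text
[0.6374 0.2817 0.197 ]
[ 0.6548 -0.2711  0.197 ]
[ 0.6404 -0.17    0.1745] [0.7122 0.17   0.2055] [0.6734 0.0007 0.1973]
pre [0.5883 0.1539 0.1203] (array([ 0.414 , -0.3673, -0.1031]), array([ -5.78, -39.79,  19.4 ]))
```

step_arm([
  {"xyz": [0.3,-0.3,-0.04],"twist": [-5.8,-39.8,19.4]},
  {"xyz": [0.3,-0.3,-0.04],"twist": [-5.8,-39.8,19.4]},
  {"xyz": [0.3,-0.3,-0.04],"twist": [-5.8,-39.8,19.4]},
  {"xyz": [0.3,-0.3,-0.04],"twist": [-5.8,-39.8,19.4]},
  {"xyz": [0.3,-0.3,-0.04],"twist": [-5.8,-39.8,19.4]},
  {"xyz": [0.3,-0.3,-0.04],"twist": [-5.8,-39.8,19.4]},
  {"xyz": [0.3,-0.3,-0.04],"twist": [-5.8,-39.8,19.4]},
  {"xyz": [0.3,-0.3,-0.04],"twist": [-5.8,-39.8,19.4]},
  {"xyz": [0.3,-0.3,-0.04],"twist": [-5.8,-39.8,19.4]},
  {"xyz": [0.3,-0.3,-0.04],"twist": [-5.8,-39.8,19.4]},
  {"xyz": [0.36,-0.34,-0.07],"twist": [-5.8,-39.8,19.4]},
  {"xyz": [0.394,-0.368,-0.08],"twist": [-5.8,-39.8,19.4]},
], fingers=0)

```text
time: 1.15
tool_pos: [0.5326, 0.1799, 0.1587]
ee_rot: [-2.271, -0.002, 1.601]
wrist_force: [-0.4, 1.4, -0.8]
width: 0.0941
```

step_arm([
  {"xyz": [0,0,0],"twist": [0,0,0]},
  {"xyz": [0,0,0],"twist": [0,0,0]},
  {"xyz": [0,0,0],"twist": [0,0,0]},
])

```text
time: 1.4
tool_pos: [0.5312, 0.1815, 0.1579]
ee_rot: [-2.268, -0.001, 1.601]
wrist_force: [-0.2, -0.2, 0.5]
width: 0.0941
```

```bash
python3 - <<'E'
from h import *
o=robot.get_obs();print(o['time'],o['tool_pos'],Ro.from_euler('xyz',o['ee_rot']).as_matrix().round(3),o['joint_positions'].round(2))
snap('wrist','w1')
A=np.array([.660,.156,.036])
print(rel(A,40,1.7))
E
```

```text
1.4 [0.5311819  0.18149142 0.15788882] [[-0.03   0.642 -0.766]
 [ 1.     0.02  -0.022]
 [ 0.001 -0.767 -0.642]] [ 0.35 -0.27  1.99 -0.29  0.77 -1.11]
(array([ 0.129 , -0.0265, -0.1225]), array([-0.08,  0.01, -0.12]))
```

View pics/w1.png

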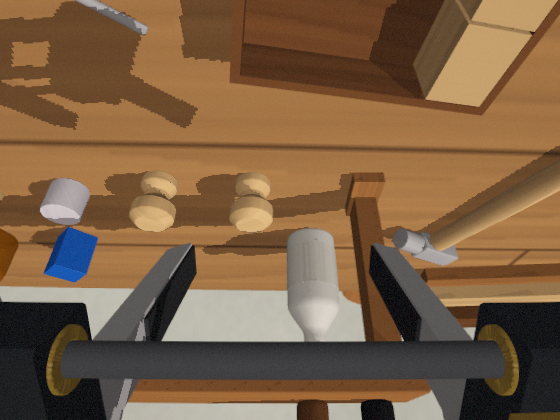

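The wrist view shows knobs at about (251,200) and (153,200), both between the tin (65,200) and the post (367,200). The glue bottle stands behind.

```bash
python3 - <<'E'
from h import *
np.set_printoptions(precision=4,suppress=True)
im,d,i=load('w1');P=cloud(i,d)
for u0,u1 in [(225,278),(125,180)]:
    Q=P[165:240,u0:u1].reshape(-1,3); 
    for a,b in [(.003,.015),(.033,.044),(.046,.056)]:
        q=Q[(Q[:,2]>a)&(Q[:,2]<b)&(Q[:,0]>.6)&(Q[:,0]<.7)]; print(a,len(q),q.min(0),q.max(0),np.median(q,0))
E
```

```text
0.003 457 [0.639  0.138  0.0031] [0.663  0.1737 0.015 ] [0.6445 0.157  0.0105]
0.033 399 [0.6359 0.1352 0.0331] [0.6552 0.1761 0.044 ] [0.6396 0.1568 0.0386]
0.046 799 [0.6373 0.1362 0.046 ] [0.6703 0.1762 0.0537] [0.6499 0.1561 0.0517]
0.003 495 [0.6399 0.0435 0.003 ] [0.6689 0.0789 0.015 ] [0.6456 0.0666 0.0105]
0.033 436 [0.6368 0.0436 0.0331] [0.6625 0.0817 0.044 ] [0.6403 0.0684 0.0385]
0.046 810 [0.6366 0.0421 0.046 ] [0.6718 0.0814 0.0535] [0.6512 0.0633 0.0515]
```

step_arm([
  {"xyz": [0.028,-0.013,-0.018],"twist": [0,0,0]},
  {"xyz": [0.056,-0.026,-0.036],"twist": [0,0,0]},
  {"xyz": [0.056,-0.026,-0.036],"twist": [0,0,0]},
  {"xyz": [0.074,-0.0255,-0.058],"twist": [0,0,0]},
  {"xyz": [0.092,-0.0255,-0.079],"twist": [0,0,0]},
  {"xyz": [0.11,-0.0255,-0.101],"twist": [0,0,0]},
  {"xyz": [0.121,-0.0255,-0.115],"twist": [0,0,0]},
  {"xyz": [0.127,-0.0255,-0.122],"twist": [0,0,0]},
  {"xyz": [0.127,-0.0255,-0.122],"twist": [0,0,0]},
  {"xyz": [0.127,-0.0255,-0.122],"twist": [0,0,0]},
])

```text
time: 2.28
tool_pos: [0.6581, 0.1579, 0.0371]
ee_rot: [-2.27, -0.001, 1.604]
wrist_force: [0.2, -0.7, -0.5]
width: 0.0939
```

step_arm([
  {"xyz": [0,0,0],"twist": [0,0,0]},
  {"xyz": [0,0,0],"twist": [0,0,0]},
  {"xyz": [0,0,0],"twist": [0,0,0]},
  {"xyz": [0,0,0],"twist": [0,0,0]},
  {"xyz": [0,0,0],"twist": [0,0,0]},
  {"xyz": [0,0,0],"twist": [0,0,0]},
  {"xyz": [0,0,0],"twist": [0,0,0]},
  {"xyz": [0,0,0],"twist": [0,0,0]},
], fingers=255)

```text
time: 2.95
tool_pos: [0.6584, 0.1561, 0.0364]
ee_rot: [-2.269, -0.001, 1.601]
wrist_force: [0.5, 0.3, 0.4]
width: 0.044
```

```bash
python3 - <<'E'
from h import *
o=robot.get_obs();print(o['time'],o['tool_pos'],o['wrist_force'],o['width'])
snap('wrist','w2')
E
```

```text
2.95 [0.65844551 0.15614827 0.0363553 ] [0.47080872 0.25983924 0.42009029] 0.04400926096824499
```

View pics/w2.png

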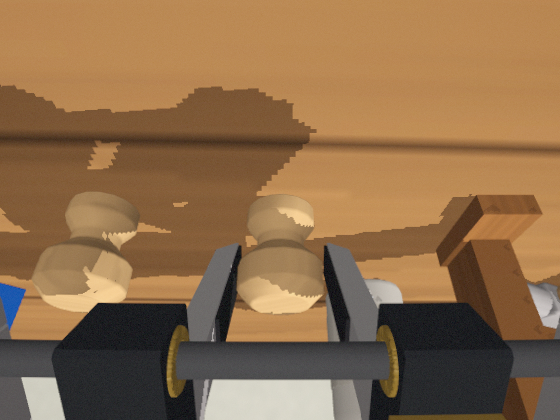

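```bash
python3 - <<'E'
from h import *
p=np.array([.594,.155,.113])
print(rel([.435,-.284,.12],40,-70,cp=p,cR=Rt(40,1.7)))
E
```

```text
(array([-0.159, -0.439,  0.007]), array([ -0. ,  -0. , -71.7]))
```

step_arm([
  {"xyz": [0,0,0],"twist": [0,0,0]},
  {"xyz": [-0.006,0,0.008],"twist": [0,0,0]},
  {"xyz": [-0.019,0,0.023],"twist": [0,0,0]},
  {"xyz": [-0.038,-0.001,0.045],"twist": [0,0,0]},
  {"xyz": [-0.057,-0.001,0.068],"twist": [0,0,0]},
  {"xyz": [-0.077,-0.002,0.092],"twist": [0,0,0]},
])

```text
time: 3.5
tool_pos: [0.5799, 0.1541, 0.1287]
ee_rot: [-2.268, -0.001, 1.601]
wrist_force: [1.3, 0.0, 0.0]
width: 0.041
```

step_arm([
  {"xyz": [-0.025,-0.025,0.015],"twist": [0,0,-4]},
  {"xyz": [-0.04,-0.06,0.03],"twist": [0,0,-11]},
  {"xyz": [-0.055,-0.1,0.032],"twist": [0,0,-18]},
  {"xyz": [-0.07,-0.138,0.032],"twist": [0,0,-25]},
  {"xyz": [-0.083,-0.177,0.032],"twist": [0,0,-32]},
  {"xyz": [-0.096,-0.216,0.032],"twist": [0,0,-39]},
  {"xyz": [-0.109,-0.255,0.032],"twist": [0,0,-46]},
  {"xyz": [-0.121,-0.294,0.032],"twist": [0,0,-53]},
  {"xyz": [-0.131,-0.333,0.032],"twist": [0,0,-60]},
  {"xyz": [-0.139,-0.372,0.032],"twist": [0,0,-67]},
  {"xyz": [-0.146,-0.41,0.032],"twist": [0,0,-71.7]},
  {"xyz": [-0.146,-0.438,0.032],"twist": [0,0,-71.7]},
])

```text
time: 4.5
tool_pos: [0.4352, -0.2854, 0.1608]
ee_rot: [-2.269, -0.001, 0.347]
wrist_force: [0.1, 0.6, -0.7]
width: 0.0412
```

step_arm([
  {"xyz": [0,0,0],"twist": [0,0,0]},
  {"xyz": [0,0,0],"twist": [0,0,0]},
])

```text
time: 4.67
tool_pos: [0.4345, -0.2847, 0.1604]
ee_rot: [-2.269, -0.001, 0.347]
wrist_force: [1.3, 0.7, -0.5]
width: 0.0411
```

```bash
python3 - <<'E'
from h import *
o=robot.get_obs();print(o['time'],o['tool_pos'],o['joint_positions'].round(2),o['width'],rel([.435,-.284,.048],40,-70))
snap('wrist','w3')
E
```

```text
4.6667 [ 0.43450377 -0.28467623  0.16037152] [-0.38 -0.25  1.97 -0.6   1.01 -0.51] 0.04106443720459229 (array([ 0.0005,  0.0007, -0.1124]), array([-0.04,  0.07,  0.13]))
```

View pics/w3.png

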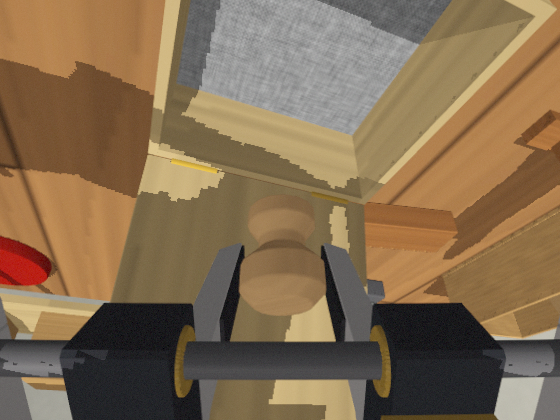

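The knob is held at (281,255), over the hinge side of the box. I'll shift a little away from the hinge wall and lower it.

step_arm([
  {"xyz": [0,0.005,-0.02],"twist": [0,0,0]},
  {"xyz": [0,0.008,-0.045],"twist": [0,0,0]},
  {"xyz": [0,0.008,-0.07],"twist": [0,0,0]},
  {"xyz": [0,0.008,-0.09],"twist": [0,0,0]},
  {"xyz": [0,0.008,-0.104],"twist": [0,0,0]},
  {"xyz": [0,0.008,-0.114],"twist": [0,0,0]},
  {"xyz": [0,0.008,-0.114],"twist": [0,0,0]},
  {"xyz": [0,0.008,-0.114],"twist": [0,0,0]},
])

```text
time: 5.38
tool_pos: [0.4357, -0.2749, 0.0464]
ee_rot: [-2.269, -0.001, 0.352]
wrist_force: [0.2, 0.9, -0.5]
width: 0.041
```

step_arm([
  {"xyz": [0,0,0],"twist": [0,0,0]},
  {"xyz": [0,0,0],"twist": [0,0,0]},
  {"xyz": [0,0,0],"twist": [0,0,0]},
  {"xyz": [0,0,0],"twist": [0,0,0]},
], fingers=75)

```text
time: 5.72
tool_pos: [0.4361, -0.276, 0.0475]
ee_rot: [-2.271, -0.003, 0.35]
wrist_force: [0.7, 0.1, 0.6]
width: 0.0643
```

```bash
python3 - <<'E'
from h import *
o=robot.get_obs();print(o['time'],o['tool_pos'],o['width'],o['wrist_force'])
snap('wrist','w4')
E
```

```text
5.7167 [ 0.43608557 -0.27597566  0.04752758] 0.0642910855419019 [0.6631188  0.08357387 0.62407729]
```

View pics/w4.png

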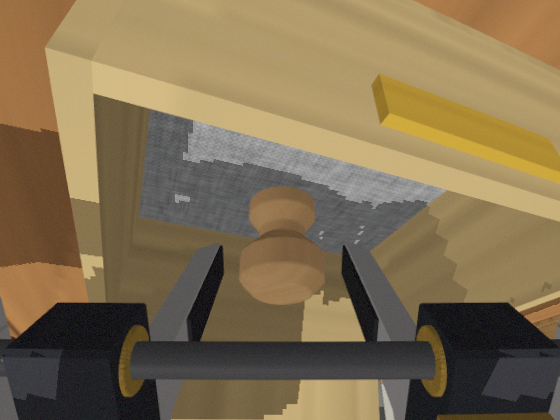

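The knob stands free on the box floor at (281,245). I'll go for the second knob.

step_arm([
  {"xyz": [-0.006,0.016,0.021],"twist": [0,0,0]},
  {"xyz": [-0.013,0.036,0.047],"twist": [0,0,0]},
  {"xyz": [-0.02,0.054,0.073],"twist": [0,0,0]},
  {"xyz": [-0.018,0.075,0.105],"twist": [0,0,6]},
  {"xyz": [-0.0,0.105,0.12],"twist": [0,0,13]},
  {"xyz": [0.02,0.135,0.12],"twist": [0,0,20]},
  {"xyz": [0.04,0.165,0.12],"twist": [0,0,27]},
  {"xyz": [0.06,0.195,0.12],"twist": [0,0,34]},
  {"xyz": [0.08,0.225,0.115],"twist": [0,0,41]},
  {"xyz": [0.1,0.255,0.105],"twist": [0,0,48]},
  {"xyz": [0.12,0.285,0.095],"twist": [0,0,55]},
  {"xyz": [0.135,0.31,0.085],"twist": [0,0,62]},
], fingers=0)

```text
time: 6.77
tool_pos: [0.5715, 0.0364, 0.1319]
ee_rot: [-2.271, -0.001, 1.439]
wrist_force: [0.9, -0.0, -0.9]
width: 0.0941
```

```bash
python3 - <<'E'
from h import *
o=robot.get_obs();print(o['time'],o['tool_pos'],rel([.588,.06,.12],40,1.7),rel([.658,.062,.036],40,1.7))
E
```

```text
6.7667 [0.5715001  0.03635156 0.13187105] (array([ 0.0165,  0.0236, -0.0119]), array([-0.05,  0.14,  9.24])) (array([ 0.0865,  0.0256, -0.0959]), array([-0.05,  0.14,  9.24]))
```

step_arm([
  {"xyz": [0.008,0.012,-0.006],"twist": [0,0,5]},
  {"xyz": [0.0165,0.026,-0.012],"twist": [0,0,9.5]},
  {"xyz": [0.0165,0.026,-0.012],"twist": [0,0,9.5]},
  {"xyz": [0.0165,0.026,-0.012],"twist": [0,0,9.5]},
])

```text
time: 7.1
tool_pos: [0.5867, 0.0596, 0.1189]
ee_rot: [-2.268, -0.001, 1.596]
wrist_force: [0.7, 0.5, -0.4]
width: 0.094
```

```bash
python3 - <<'E'
from h import *
np.set_printoptions(precision=4,suppress=True)
o=robot.get_obs();print(o['time'],o['tool_pos'],rel([.658,.0625,.036],40,1.7))
im,d,i=snap('wrist','w5');P=cloud(i,d)
m=(P[...,2]>.033)&(P[...,2]<.056)&(P[...,0]>.6)&(P[...,0]<.7)
k,l,s,c=cv2.connectedComponentsWithStats(m.astype(np.uint8))
for j in range(1,k):
    if s[j,4]>80: q=P[l==j];print(c[j].round(),q.min(0),q.max(0),np.median(q,0))
E
```

```text
7.1 [0.5867 0.0596 0.1189] (array([ 0.0713,  0.0029, -0.0829]), array([-0.07, -0.06,  0.28]))
[281. 218.] [0.6365 0.0396 0.033 ] [0.6721 0.0803 0.0535] [0.6456 0.0595 0.0478]
[ 33. 222.] [ 0.6453 -0.1559  0.033 ] [ 0.6872 -0.1142  0.0537] [ 0.6544 -0.1288  0.0488]
[160. 219.] [ 0.6537 -0.0567  0.033 ] [ 0.6907 -0.0194  0.0356] [ 0.6703 -0.0379  0.0344]
[529. 234.] [0.6602 0.2575 0.033 ] [0.6975 0.2813 0.056 ] [0.6643 0.2602 0.0448]
```

View pics/w5.png

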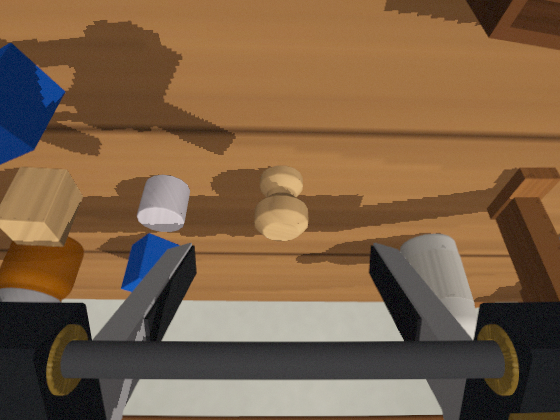

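The second knob is centred between the fingers at (281,215), with the tin at (163,203) clear of them.

step_arm([
  {"xyz": [0.017,0.001,-0.02],"twist": [0,0,0]},
  {"xyz": [0.035,0.001,-0.041],"twist": [0,0,0]},
  {"xyz": [0.052,0.001,-0.061],"twist": [0,0,0]},
  {"xyz": [0.063,0.001,-0.074],"twist": [0,0,0]},
  {"xyz": [0.071,0.001,-0.083],"twist": [0,0,0]},
  {"xyz": [0.071,0.001,-0.083],"twist": [0,0,0]},
  {"xyz": [0.071,0.001,-0.083],"twist": [0,0,0]},
])

```text
time: 7.73
tool_pos: [0.6578, 0.0612, 0.0364]
ee_rot: [-2.269, -0.001, 1.598]
wrist_force: [-0.6, 0.4, 0.9]
width: 0.0939
```

step_arm([
  {"xyz": [0,0,0],"twist": [0,0,0]},
  {"xyz": [0,0,0],"twist": [0,0,0]},
  {"xyz": [0,0,0],"twist": [0,0,0]},
  {"xyz": [0,0,0],"twist": [0,0,0]},
  {"xyz": [0,0,0],"twist": [0,0,0]},
  {"xyz": [0,0,0],"twist": [0,0,0]},
  {"xyz": [0,0,0],"twist": [0,0,0]},
  {"xyz": [0,0,0],"twist": [0,0,0]},
  {"xyz": [0,0,0],"twist": [0,0,0]},
], fingers=255)

```text
time: 8.48
tool_pos: [0.658, 0.0612, 0.0364]
ee_rot: [-2.269, -0.001, 1.598]
wrist_force: [0.2, -0.6, 1.0]
width: 0.0406
```

step_arm([
  {"xyz": [-0.006,0,0.008],"twist": [0,0,0]},
  {"xyz": [-0.019,0,0.023],"twist": [0,0,0]},
  {"xyz": [-0.038,-0.001,0.045],"twist": [0,0,0]},
  {"xyz": [-0.057,-0.001,0.068],"twist": [0,0,0]},
  {"xyz": [-0.077,-0.002,0.092],"twist": [0,0,0]},
  {"xyz": [-0.095,-0.018,0.12],"twist": [0,0,-5]},
])

```text
time: 8.98
tool_pos: [0.5608, 0.043, 0.1553]
ee_rot: [-2.265, -0.002, 1.509]
wrist_force: [0.7, -0.1, 0.3]
width: 0.0406
```

```bash
python3 - <<'E'
from h import *
o=robot.get_obs();print(o['time'],o['tool_pos'],rel([.435,-.205,.16],40,-70))
E
```

```text
8.9833 [0.56075584 0.04303634 0.15526259] (array([-0.1258, -0.248 ,  0.0047]), array([ -0.21,  -0.11, -66.45]))
```

step_arm([
  {"xyz": [-0.013,-0.025,0.005],"twist": [0,0,-7]},
  {"xyz": [-0.026,-0.05,0.005],"twist": [0,0,-14]},
  {"xyz": [-0.039,-0.075,0.005],"twist": [0,0,-21]},
  {"xyz": [-0.052,-0.1,0.005],"twist": [0,0,-28]},
  {"xyz": [-0.065,-0.126,0.005],"twist": [0,0,-35]},
  {"xyz": [-0.078,-0.151,0.005],"twist": [0,0,-42]},
  {"xyz": [-0.091,-0.176,0.005],"twist": [0,0,-49]},
  {"xyz": [-0.104,-0.201,0.005],"twist": [0,0,-56]},
  {"xyz": [-0.117,-0.226,0.005],"twist": [0,0,-62]},
  {"xyz": [-0.126,-0.248,0.005],"twist": [0,0,-66.5]},
  {"xyz": [-0.126,-0.248,0.005],"twist": [0,0,-66.5]},
  {"xyz": [-0.126,-0.248,0.005],"twist": [0,0,-66.5]},
])

```text
time: 9.98
tool_pos: [0.4369, -0.2049, 0.1609]
ee_rot: [-2.268, -0.001, 0.35]
wrist_force: [-0.1, 0.1, -0.5]
width: 0.0409
```

```bash
python3 - <<'E'
from h import *
o=robot.get_obs();print(o['time'],o['tool_pos'],rel([.435,-.205,.048],40,-70),o['width'])
snap('wrist','w6')
E
```

```text
9.9833 [ 0.4369416  -0.2049071   0.16094625] (array([-1.900e-03, -1.000e-04, -1.129e-01]), array([-0.05,  0.04, -0.05])) 0.04086825907141055
```

View pics/w6.png

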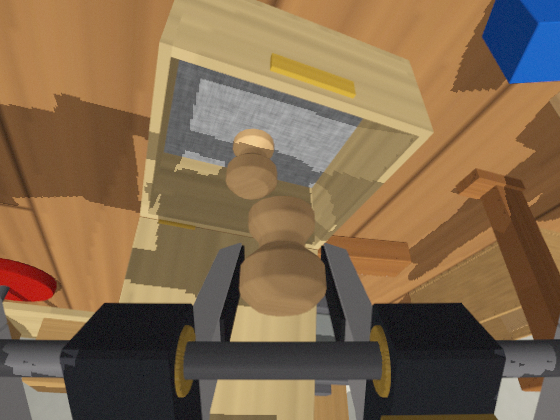

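The first knob stands in the box at (252,165). The second is held at (281,255), so I'll lower it beside the first.

step_arm([
  {"xyz": [0,0,-0.025],"twist": [0,0,0]},
  {"xyz": [0,0,-0.055],"twist": [0,0,0]},
  {"xyz": [0,0,-0.08],"twist": [0,0,0]},
  {"xyz": [0,0,-0.1],"twist": [0,0,0]},
  {"xyz": [0,0,-0.113],"twist": [0,0,0]},
  {"xyz": [0,0,-0.113],"twist": [0,0,0]},
  {"xyz": [0,0,-0.113],"twist": [0,0,0]},
])

```text
time: 10.62
tool_pos: [0.4378, -0.2067, 0.0508]
ee_rot: [-2.276, 0.0, 0.351]
wrist_force: [1.6, -14.1, -0.6]
width: 0.0406
```

step_arm([
  {"xyz": [0,0,0],"twist": [0,0,0]},
  {"xyz": [0,0,0],"twist": [0,0,0]},
  {"xyz": [0,0,0],"twist": [0,0,0]},
  {"xyz": [0,0,0],"twist": [0,0,0]},
  {"xyz": [-0.006,0.016,0.021],"twist": [0,0,0]},
  {"xyz": [-0.013,0.036,0.047],"twist": [0,0,0]},
  {"xyz": [-0.02,0.054,0.073],"twist": [0,0,0]},
  {"xyz": [-0.026,0.072,0.097],"twist": [0,0,0]},
], fingers=75)

```text
time: 11.28
tool_pos: [0.4106, -0.1315, 0.1469]
ee_rot: [-2.269, -0.003, 0.351]
wrist_force: [0.5, 0.3, 0.5]
width: 0.0667
```

```bash
python3 - <<'E'
from h import *
o=robot.get_obs();print(o['time'],o['tool_pos'],rel([.595,-.134,.122],40,1.7),o['width'])
snap('wrist','w7'); snap('top','top7')
im=cv2.imread('pics/top7.png');cv2.imwrite('pics/c7.png',cv2.resize(im[90:280,230:440],None,fx=3,fy=3,interpolation=cv2.INTER_CUBIC))
E
```

```text
11.2833 [ 0.41057682 -0.13152581  0.14694631] (array([ 0.1844, -0.0025, -0.0249]), array([-0.13,  0.1 , 71.57])) 0.06669073700486487
```

View pics/w7.png

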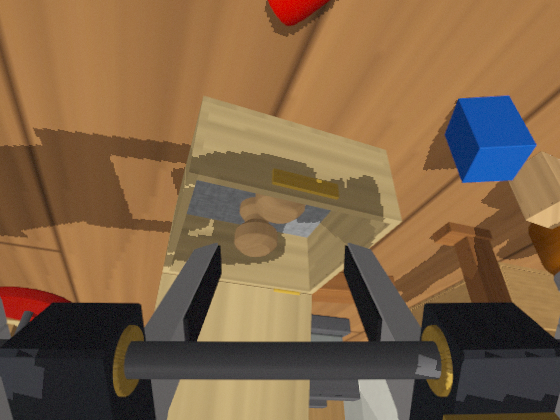

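View pics/c7.png

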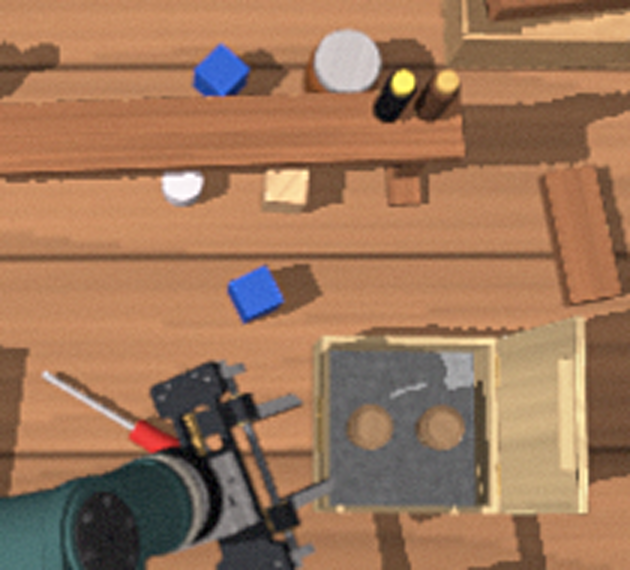

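Both knobs stand upright in the box, at (370,428) and (440,428) in the crop. The light-wood blank is at crop (287,187) and the blue look-alike at (256,293). I'm going for the blank now.

step_arm([
  {"xyz": [0,0.01,0.02],"twist": [0,0,6]},
  {"xyz": [0.015,0.01,0.03],"twist": [0,0,13]},
  {"xyz": [0.03,0.01,0.03],"twist": [0,0,20]},
  {"xyz": [0.05,0.008,0.03],"twist": [0,0,27]},
  {"xyz": [0.07,0.006,0.03],"twist": [0,0,34]},
  {"xyz": [0.09,0.004,0.03],"twist": [0,0,41]},
  {"xyz": [0.11,0.002,0.03],"twist": [0,0,48]},
  {"xyz": [0.13,0,0.025],"twist": [0,0,55]},
  {"xyz": [0.15,-0.002,0.015],"twist": [0,0,62]},
  {"xyz": [0.165,-0.003,0.0],"twist": [0,0,68]},
  {"xyz": [0.178,-0.003,-0.01],"twist": [0,0,71.6]},
  {"xyz": [0.18,-0.003,-0.018],"twist": [0,0,71.6]},
], fingers=0)

```text
time: 12.38
tool_pos: [0.5884, -0.1351, 0.1284]
ee_rot: [-2.262, -0.002, 1.546]
wrist_force: [-1.3, -0.5, -0.6]
width: 0.0941
```

step_arm([
  {"xyz": [0,0,0],"twist": [0,0,0]},
  {"xyz": [0,0,0],"twist": [0,0,0]},
])

```text
time: 12.55
tool_pos: [0.5869, -0.1356, 0.1282]
ee_rot: [-2.259, -0.004, 1.538]
wrist_force: [-0.6, 0.2, 0.2]
width: 0.0939
```

```bash
python3 - <<'E'
from h import *
np.set_printoptions(precision=4,suppress=True)
o=robot.get_obs();print(o['time'],o['tool_pos'],rel([.6655,-.1345,.036],40,1.7))
im,d,i=snap('wrist','w8');P=cloud(i,d)
m=(P[...,2]>.046)&(P[...,2]<.056)&(P[...,0]>.62)&(P[...,0]<.7)
k,l,s,c=cv2.connectedComponentsWithStats(m.astype(np.uint8))
for j in range(1,k):
    if s[j,4]>80: q=P[l==j];print(c[j].round(),q.min(0),q.max(0),np.median(q,0),cv2.minAreaRect((q[:,:2]*1000).astype(np.float32)))
E
```

```text
12.55 [ 0.5869 -0.1356  0.1282] (array([ 0.0786,  0.0011, -0.0922]), array([-0.25, -0.58,  3.56]))
[286. 223.] [ 0.646  -0.1547  0.046 ] [ 0.687  -0.115   0.0543] [ 0.6589 -0.1349  0.053 ] ((666.1624145507812, -135.18869018554688), (37.90684509277344, 39.501617431640625), 85.78661346435547)
[150. 238.] [ 0.6781 -0.2648  0.046 ] [ 0.6999 -0.2413  0.056 ] [ 0.6801 -0.2488  0.0509] ((689.3248901367188, -252.96359252929688), (22.083776473999023, 22.753129959106445), 2.643254280090332)
```

View pics/w8.png

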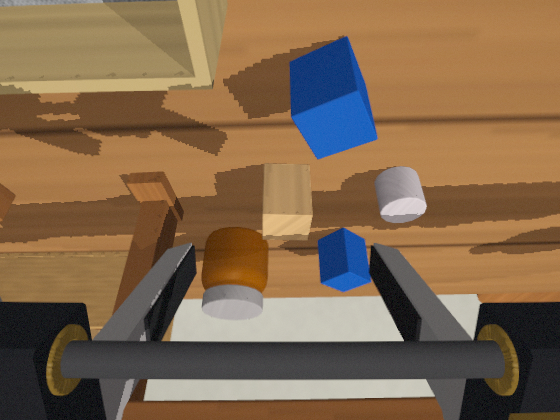

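The blank is at (287,200), between and in line with the fingers. The blue cube at (333,97) is below and clear of the path.

step_arm([
  {"xyz": [0.017,0.001,-0.02],"twist": [0,0,0]},
  {"xyz": [0.035,0.001,-0.041],"twist": [0,0,0]},
  {"xyz": [0.052,0.001,-0.061],"twist": [0,0,0]},
  {"xyz": [0.067,0.001,-0.078],"twist": [0,0,0]},
  {"xyz": [0.079,0.001,-0.092],"twist": [0,0,0]},
  {"xyz": [0.079,0.001,-0.092],"twist": [0,0,0]},
  {"xyz": [0.079,0.001,-0.092],"twist": [0,0,0]},
])

```text
time: 13.18
tool_pos: [0.6667, -0.1328, 0.0383]
ee_rot: [-2.262, -0.003, 1.543]
wrist_force: [0.5, -0.2, 0.3]
width: 0.094
```

step_arm([
  {"xyz": [0,0,0],"twist": [0,0,0]},
  {"xyz": [0,0,0],"twist": [0,0,0]},
  {"xyz": [0,0,0],"twist": [0,0,0]},
  {"xyz": [0,0,0],"twist": [0,0,0]},
  {"xyz": [0,0,0],"twist": [0,0,0]},
  {"xyz": [0,0,0],"twist": [0,0,0]},
  {"xyz": [0,0,0],"twist": [0,0,0]},
  {"xyz": [0,0,0],"twist": [0,0,0]},
  {"xyz": [0,0,0],"twist": [0,0,0]},
], fingers=255)

```text
time: 13.93
tool_pos: [0.667, -0.1342, 0.0386]
ee_rot: [-2.263, -0.002, 1.542]
wrist_force: [0.1, 0.0, -0.7]
width: 0.0376
```

step_arm([
  {"xyz": [-0.006,0,0.008],"twist": [0,0,0]},
  {"xyz": [-0.019,0,0.023],"twist": [0,0,0]},
  {"xyz": [-0.038,0,0.045],"twist": [0,0,0]},
  {"xyz": [-0.057,0,0.068],"twist": [0,0,0]},
  {"xyz": [-0.077,0,0.092],"twist": [0,0,0]},
  {"xyz": [-0.095,0.018,0.12],"twist": [0,0,0]},
])

```text
time: 14.43
tool_pos: [0.57, -0.1177, 0.1587]
ee_rot: [-2.261, -0.002, 1.539]
wrist_force: [0.5, 1.7, -0.5]
width: 0.038
```

```bash
python3 - <<'E'
from h import *
o=robot.get_obs();print(o['time'],o['tool_pos'],o['width'],o['ee_rot'],rel([.43,.216,.16],40,0))
snap('wrist','w9')
E
```

```text
14.4333 [ 0.57004691 -0.11769676  0.1586581 ] 0.03795303777650573 [-2.26051861e+00 -1.80742428e-03  1.53916015e+00] (array([-0.14  ,  0.3337,  0.0013]), array([-0.11, -0.48,  1.81]))
```

View pics/w9.png

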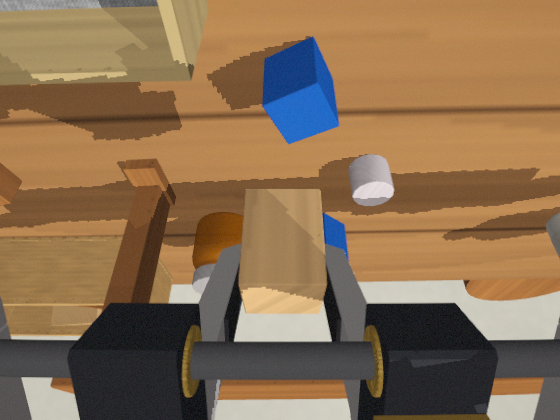

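step_arm([
  {"xyz": [-0.012,0.03,0],"twist": [0,0,-1]},
  {"xyz": [-0.026,0.065,0],"twist": [0,0,-2]},
  {"xyz": [-0.039,0.1,0],"twist": [0,0,-3]},
  {"xyz": [-0.053,0.135,0],"twist": [0,0,-4]},
  {"xyz": [-0.066,0.17,0],"twist": [0,0,-5]},
  {"xyz": [-0.08,0.205,0],"twist": [0,0,-5]},
  {"xyz": [-0.094,0.24,0],"twist": [0,0,-5]},
  {"xyz": [-0.107,0.275,0],"twist": [0,0,-5]},
  {"xyz": [-0.12,0.308,0],"twist": [0,0,-5]},
  {"xyz": [-0.131,0.335,0],"twist": [0,0,-5]},
  {"xyz": [-0.131,0.335,0],"twist": [0,0,-5]},
  {"xyz": [-0.131,0.335,0],"twist": [0,0,-5]},
])

```text
time: 15.48
tool_pos: [0.44, 0.2206, 0.1586]
ee_rot: [-2.262, -0.002, 1.46]
wrist_force: [0.5, -0.6, -0.7]
width: 0.0375
```

```bash
python3 - <<'E'
from h import *
o=robot.get_obs();print(o['time'],o['tool_pos'],o['width'],rel([.439,.217,.048],40,-6.7))
snap('wrist','w10')
E
```

```text
15.4833 [0.44000881 0.22057765 0.15859711] 0.03750166491296477 (array([-0.001 , -0.0036, -0.1106]), array([-0.14, -0.37, -0.33]))
```

View pics/w10.png

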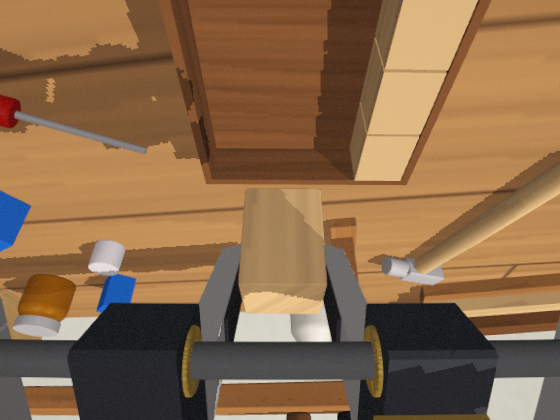

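The blank is held at (283,245), in line with the free lane of the big tray (columns 210–355). I'll lower and release it.

step_arm([
  {"xyz": [0,-0.004,-0.025],"twist": [0,0,0]},
  {"xyz": [0,-0.004,-0.055],"twist": [0,0,0]},
  {"xyz": [0,-0.004,-0.08],"twist": [0,0,0]},
  {"xyz": [0,-0.004,-0.1],"twist": [0,0,0]},
  {"xyz": [0,-0.004,-0.11],"twist": [0,0,0]},
  {"xyz": [0,-0.004,-0.11],"twist": [0,0,0]},
  {"xyz": [0,-0.004,-0.11],"twist": [0,0,0]},
])

```text
time: 16.12
tool_pos: [0.4414, 0.213, 0.0483]
ee_rot: [-2.262, -0.001, 1.452]
wrist_force: [0.6, 0.4, -0.6]
width: 0.0381
```

step_arm([
  {"xyz": [0,0,0],"twist": [0,0,0]},
  {"xyz": [0,0,0],"twist": [0,0,0]},
  {"xyz": [0,0,0],"twist": [0,0,0]},
  {"xyz": [0,0,0],"twist": [0,0,0]},
  {"xyz": [-0.01,0.001,0.012],"twist": [0,0,0]},
  {"xyz": [-0.03,0.003,0.037],"twist": [0,0,0]},
  {"xyz": [-0.05,0.005,0.06],"twist": [0,0,0]},
  {"xyz": [-0.064,0.006,0.09],"twist": [0,0,0]},
  {"xyz": [-0.064,0,0.12],"twist": [0,0,0]},
], fingers=85)

```text
time: 16.87
tool_pos: [0.3747, 0.2156, 0.1692]
ee_rot: [-2.261, -0.002, 1.459]
wrist_force: [1.2, 0.1, -0.1]
width: 0.0631
```

```bash
python3 - <<'E'
from h import *
np.set_printoptions(precision=4,suppress=True)
o=robot.get_obs();print(o['time'],o['tool_pos'],o['width'],o['wrist_force'])
snap('wrist','w11'); im,d,i=snap('top','top11'); 
print([pd(i,d,320+a/6,185+b/6) for a,b in [(620,70),(627,450)]])
cv2.imwrite('pics/c11.png',cv2.resize(im[150:320,140:440][:,:,::-1],None,fx=2.6,fy=2.6))
E
```

```text
16.8667 [0.3747 0.2156 0.1692] 0.063079720857158 [ 1.2488  0.0626 -0.0704]
[array([ 0.5097, -0.3543,  0.2321]), array([ 0.3563, -0.3516,  0.2307])]
```

View pics/w11.png

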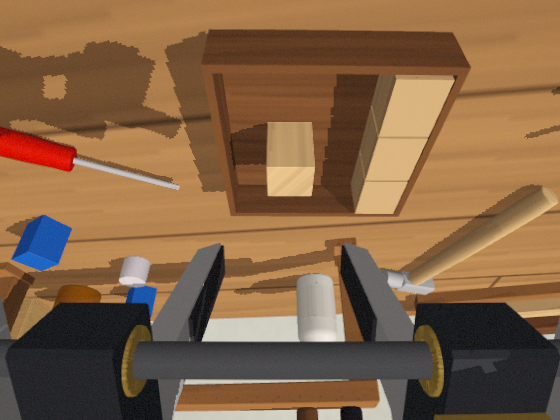

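View pics/c11.png

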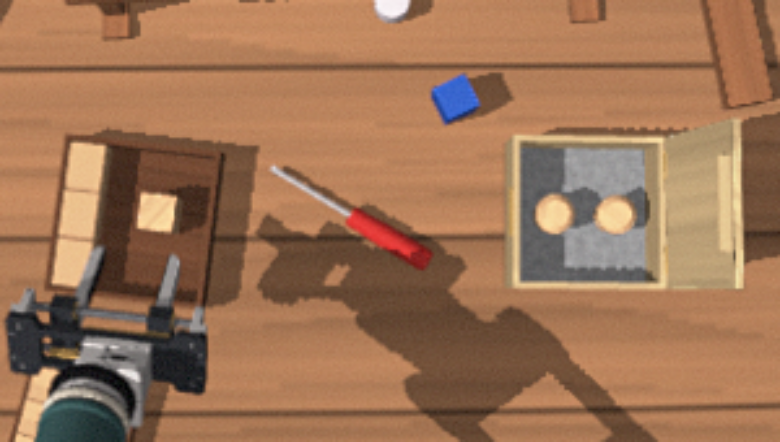

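```bash
python3 - <<'E'
from h import *
np.set_printoptions(precision=3,suppress=True)
for n in ['top0','scene0','top11']:
    im,d,i=load(n);P=cloud(i,d)
    m=(P[...,2]>.05)&(P[...,0]>-.1)&(P[...,0]<.6)&(P[...,1]<-.37)&(P[...,1]>-.8)&(d>0)
    q=P[m];print(n,len(q))
    for y0 in np.arange(-.8,-.37,.05):
        r=q[(q[:,1]>=y0)&(q[:,1]<y0+.05)]
        if len(r):print(round(y0,2),len(r),r.min(0),r.max(0))
a=Rt(0,-90)
print(rel([.435,-.2,.32],0,-90))
E
```

```text
top0 2067
-0.75 15 [ 0.599 -0.732  0.103] [ 0.6   -0.713  0.148]
-0.7 231 [ 0.143 -0.695  0.052] [ 0.18  -0.651  0.297]
-0.65 86 [ 0.177 -0.65   0.105] [ 0.599 -0.6    0.391]
-0.6 1385 [ 0.216 -0.6    0.101] [ 0.6   -0.55   0.421]
-0.55 350 [ 0.245 -0.55   0.318] [ 0.315 -0.539  0.388]
scene0 1369
-0.7 193 [ 0.144 -0.695  0.053] [ 0.301 -0.652  0.337]
-0.65 252 [ 0.246 -0.646  0.302] [ 0.339 -0.6    0.421]
-0.6 717 [ 0.23  -0.6    0.108] [ 0.6   -0.55   0.422]
-0.55 207 [ 0.247 -0.55   0.322] [ 0.316 -0.538  0.387]
top11 2070
-0.75 20 [ 0.599 -0.732  0.103] [ 0.6   -0.712  0.147]
-0.7 228 [ 0.143 -0.693  0.052] [ 0.178 -0.65   0.299]
-0.65 87 [ 0.171 -0.65   0.107] [ 0.599 -0.6    0.391]
-0.6 1392 [ 0.216 -0.6    0.1  ] [ 0.6  -0.55  0.42]
-0.55 343 [ 0.243 -0.55   0.316] [ 0.315 -0.538  0.387]
(array([ 0.056, -0.417,  0.144]), array([ 32.22,  29.69, -79.56]))
```

The blank stands in the tray's free part, at w11 (290,160). Next is the lid: fingers shut, tool upright, going round to its outer side.

step_arm([
  {"xyz": [0.005,-0.02,0.03],"twist": [2.5,2.3,-6.1]},
  {"xyz": [0.01,-0.05,0.06],"twist": [5,4.6,-12.2]},
  {"xyz": [0.015,-0.08,0.09],"twist": [7.4,6.9,-18.4]},
  {"xyz": [0.02,-0.115,0.115],"twist": [9.9,9.1,-24.5]},
  {"xyz": [0.025,-0.15,0.135],"twist": [12.4,11.4,-30.6]},
  {"xyz": [0.03,-0.185,0.15],"twist": [14.9,13.7,-36.7]},
  {"xyz": [0.035,-0.22,0.155],"twist": [17.3,16,-42.8]},
  {"xyz": [0.04,-0.255,0.155],"twist": [19.8,18.3,-49]},
  {"xyz": [0.045,-0.29,0.155],"twist": [22.3,20.6,-55.1]},
  {"xyz": [0.05,-0.325,0.155],"twist": [24.8,22.8,-61.2]},
  {"xyz": [0.055,-0.36,0.155],"twist": [27.3,25.1,-67.3]},
  {"xyz": [0.06,-0.395,0.155],"twist": [29.8,27.4,-73.4]},
], fingers=255)

```text
time: 17.97
tool_pos: [0.4368, -0.1822, 0.3231]
ee_rot: [-1.603, -0.028, 0.106]
wrist_force: [1.2, 0.5, -0.3]
width: 0.0004
```

```bash
python3 - <<'E'
from h import *
o=robot.get_obs();print(o['time'],o['tool_pos'],o['width'],rel([.435,-.42,.32],0,-90),o['joint_positions'].round(2))
E
```

```text
17.9667 [ 0.43684062 -0.18223671  0.32310848] 0.0003707825517810095 (array([-0.0018, -0.2378, -0.0031]), array([ 1.79,  1.7 , -6.03])) [-0.51 -0.11  1.37 -0.01  1.84 -0.62]
```

step_arm([
  {"xyz": [0,-0.04,0],"twist": [1.8,1.7,-6]},
  {"xyz": [0,-0.08,0],"twist": [1.8,1.7,-6]},
  {"xyz": [0,-0.12,0],"twist": [1.8,1.7,-6]},
  {"xyz": [0,-0.16,0],"twist": [1.8,1.7,-6]},
  {"xyz": [0,-0.2,0],"twist": [1.8,1.7,-6]},
  {"xyz": [0,-0.238,0],"twist": [1.8,1.7,-6]},
  {"xyz": [0,-0.238,-0.03],"twist": [1.8,1.7,-6]},
  {"xyz": [0,-0.238,-0.06],"twist": [1.8,1.7,-6]},
  {"xyz": [0,-0.238,-0.09],"twist": [1.8,1.7,-6]},
  {"xyz": [0,-0.238,-0.09],"twist": [1.8,1.7,-6]},
  {"xyz": [0,-0.238,-0.09],"twist": [1.8,1.7,-6]},
])

```text
time: 18.88
tool_pos: [0.4361, -0.4174, 0.2305]
ee_rot: [-1.568, 0.003, 0.006]
wrist_force: [-0.1, -0.2, 1.0]
width: 0.0001
```

```bash
python3 - <<'E'
from h import *
np.set_printoptions(precision=4,suppress=True)
o=robot.get_obs();print(o['time'],o['tool_pos'],o['ee_rot'],o['wrist_force'])
h=np.array([-.323,.074])
# tip centre point path: contact s along lid, offset n = 8mm + 9mm
for q in [1.76,1.6,1.4,1.2,1.0,.8,.6,.4,.2,.1,0]:
    s=.145; off=.008+.008; e=np.array([np.cos(q),np.sin(q)]); n=np.array([-np.sin(q),np.cos(q)])
    t=h+s*e+off*n; print(q,'tcp y,z',t[0],t[1]+.019, 'shift',np.round(np.array([t[0],t[1]+.019])-o['tool_pos'][1:],3))
snap('scene','s12')
E
```

```text
18.8833 [ 0.4361 -0.4174  0.2305] [-1.5681  0.0026  0.0065] [-0.0503 -0.1765  0.9538]
1.76 tcp y,z -0.3659856107136695 0.23240314656266858 shift [0.051 0.002]
1.6 tcp y,z -0.343227108382351 0.23747098008419756 shift [0.074 0.007]
1.4 tcp y,z -0.31412195995928044 0.23860968513473055 shift [0.103 0.008]
1.2 tcp y,z -0.28537075097635795 0.23394339153687457 shift [0.132 0.003]
1.0 tcp y,z -0.25811970140604606 0.22365812969103518 shift [ 0.159 -0.007]
0.8 tcp y,z -0.2334552245990534 0.20816394052998544 shift [ 0.184 -0.022]
0.6 tcp y,z -0.21236061541241724 0.18807852848083498 shift [ 0.205 -0.042]
0.4 tcp y,z -0.1956768493465201 0.16420263553880046 shift [ 0.222 -0.066]
0.2 tcp y,z -0.18406905550574096 0.13748811821074372 shift [ 0.233 -0.093]
0.1 tcp y,z -0.18032173070103552 0.12339591205823851 shift [ 0.237 -0.107]
0 tcp y,z -0.17800000000000002 0.109 shift [ 0.239 -0.122]
```

View pics/s12.png

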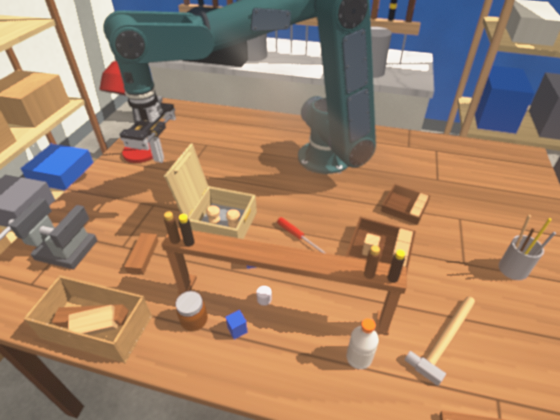

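The fingers hang outside the upright lid, both knobs are visible in the box and the blank is in the tray. I'll push the lid over now.

step_arm([
  {"xyz": [0,0.03,0.003],"twist": [0,0,0]},
  {"xyz": [0,0.05,0.005],"twist": [0,0,0]},
  {"xyz": [0,0.065,0.006],"twist": [0,0,0]},
  {"xyz": [0,0.08,0.007],"twist": [0,0,0]},
  {"xyz": [0,0.092,0.007],"twist": [0,0,0]},
  {"xyz": [0,0.105,0.006],"twist": [0,0,0]},
  {"xyz": [0,0.118,0.004],"twist": [0,0,0]},
  {"xyz": [0,0.131,0],"twist": [0,0,0]},
  {"xyz": [0,0.145,-0.005],"twist": [0,0,0]},
  {"xyz": [0,0.158,-0.011],"twist": [0,0,0]},
  {"xyz": [0,0.17,-0.019],"twist": [0,0,0]},
  {"xyz": [0,0.181,-0.028],"twist": [0,0,0]},
])

```text
time: 19.93
tool_pos: [0.4368, -0.2356, 0.2048]
ee_rot: [-1.572, -0.001, 0.007]
wrist_force: [-0.6, -0.0, 0.3]
width: 0.0002
```

```bash
python3 - <<'E'
from h import *
o=robot.get_obs();print(o['time'],o['tool_pos'],o['ee_rot'],o['wrist_force'])
snap('scene','s13')
im=cv2.imread('pics/s13.png');cv2.imwrite('pics/c13.png',cv2.resize(im[80:280,100:340],None,fx=3,fy=3))
E
```

```text
19.9333 [ 0.43681245 -0.23557421  0.20482415] [-1.57219797e+00 -1.44461819e-03  7.25911066e-03] [-0.55550556 -0.0271563   0.30934258]
```

View pics/c13.png

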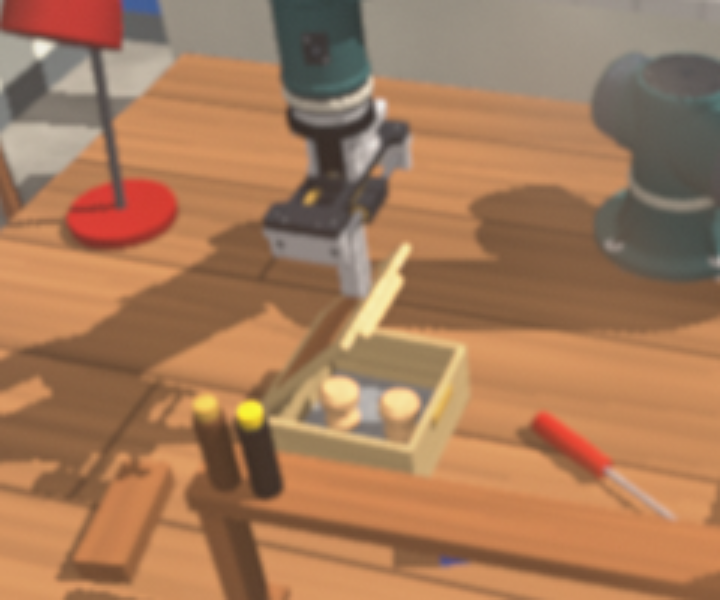

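The lid follows the fingers and is now at about 0.8 rad. I'll continue the arc down and press.

step_arm([
  {"xyz": [0,0.011,-0.01],"twist": [0,0,0]},
  {"xyz": [0,0.021,-0.021],"twist": [0,0,0]},
  {"xyz": [0,0.029,-0.033],"twist": [0,0,0]},
  {"xyz": [0,0.036,-0.046],"twist": [0,0,0]},
  {"xyz": [0,0.041,-0.059],"twist": [0,0,0]},
  {"xyz": [0,0.046,-0.073],"twist": [0,0,0]},
  {"xyz": [0,0.048,-0.085],"twist": [0,0,0]},
  {"xyz": [0,0.05,-0.095],"twist": [0,0,0]},
  {"xyz": [0,0.05,-0.103],"twist": [0,0,0]},
  {"xyz": [0,0.05,-0.106],"twist": [0,0,0]},
  {"xyz": [0,0.05,-0.106],"twist": [0,0,0]},
])

```text
time: 20.9
tool_pos: [0.4365, -0.1866, 0.1009]
ee_rot: [-1.571, -0.0, 0.007]
wrist_force: [-4.2, 3.3, 8.6]
width: 0.0003
```

```bash
python3 - <<'E'
from h import *
o=robot.get_obs();print(o['time'],o['tool_pos'],o['ee_rot'],o['wrist_force'])
snap('scene','s14')
im=cv2.imread('pics/s14.png');cv2.imwrite('pics/c14.png',cv2.resize(im[80:280,100:340],None,fx=3,fy=3))
E
```

```text
20.9 [ 0.43646381 -0.18656772  0.10092945] [-1.57139260e+00 -4.27398528e-04  6.83174033e-03] [-4.20882047  3.28642844  8.58781645]
```

View pics/c14.png

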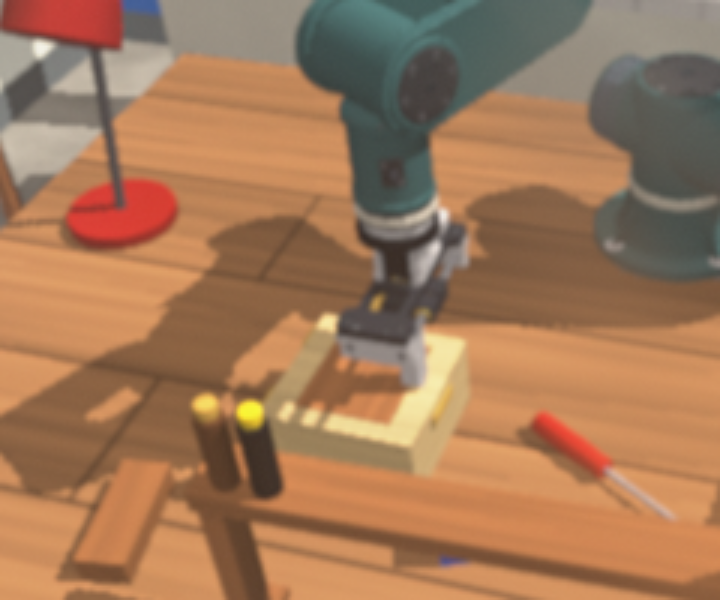

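The lid is down and the tip sits at about 82 mm under 8.6 N, which is the shut height. One slightly harder press, then up and clear.

step_arm([
  {"xyz": [0,0,-0.003],"twist": [0,0,0]},
  {"xyz": [0,0,-0.003],"twist": [0,0,0]},
  {"xyz": [0,0,0.005],"twist": [0,0,0]},
  {"xyz": [0,0,0.03],"twist": [0,0,0]},
  {"xyz": [0,0.02,0.065],"twist": [0,0,0]},
  {"xyz": [-0.02,0.05,0.1],"twist": [0,0,0]},
  {"xyz": [-0.05,0.08,0.13],"twist": [0,0,0]},
  {"xyz": [-0.08,0.11,0.15],"twist": [0,0,0]},
  {"xyz": [-0.1,0.14,0.16],"twist": [0,0,0]},
  {"xyz": [-0.1,0.14,0.16],"twist": [0,0,0]},
  {"xyz": [-0.1,0.14,0.16],"twist": [0,0,0]},
])

```text
time: 21.87
tool_pos: [0.3364, -0.0456, 0.2626]
ee_rot: [-1.575, -0.008, 0.01]
wrist_force: [0.2, -0.3, 0.1]
width: 0.0004
```

```bash
python3 - <<'E'
from h import *
np.set_printoptions(precision=4,suppress=True)
o=robot.get_obs();print(o['time'],o['tool_pos'],o['wrist_force'])
snap('scene','s15');im,d,i=snap('top','top15')
cv2.imwrite('pics/c15.png',cv2.resize(im[80:320,120:440][:,:,::-1],None,fx=2.4,fy=2.4))
P=cloud(i,d)
for y0 in np.arange(-.32,-.16,.02):
    m=(P[...,0]>.37)&(P[...,0]<.5)&(P[...,1]>y0)&(P[...,1]<y0+.02)&(P[...,2]<.2); print(round(y0,2),np.median(P[m],0),m.sum())
for n in ['scene0','s15']:
    im,d,i=load(n);P=cloud(i,d);m=(P[...,0]>.65)&(P[...,0]<.7)&(abs(P[...,1]+.037)<.03)&(P[...,2]>.015);print(n,P[m].mean(0))
im,d,i=load('s15');P=cloud(i,d)
for y0 in (-.3,-.25,-.2,-.175):
    m=(P[...,0]>.37)&(P[...,0]<.5)&(P[...,1]>y0)&(P[...,1]<y0+.02)&(P[...,2]<.2)&(P[...,2]>.06); print(round(y0,2),np.median(P[m],0),m.sum())
E
```

```text
21.8667 [ 0.3364 -0.0456  0.2626] [ 0.2158 -0.3195  0.0597]
-0.32 [ 0.4328 -0.3099  0.0821] 347
-0.3 [ 0.4357 -0.2896  0.0827] 339
-0.28 [ 0.4335 -0.2699  0.0837] 349
-0.26 [ 0.4335 -0.2502  0.0833] 355
-0.24 [ 0.4336 -0.2299  0.0838] 349
-0.22 [ 0.4365 -0.2101  0.0838] 350
-0.2 [ 0.4314 -0.1902  0.0828] 357
-0.18 [ 0.435  -0.1658  0.0805] 493
scene0 [ 0.6761 -0.0358  0.1459]
s15 [ 0.6762 -0.0359  0.1461]
-0.3 [ 0.4408 -0.2894  0.0843] 175
-0.25 [ 0.4384 -0.2399  0.0849] 191
-0.2 [ 0.4398 -0.1898  0.0841] 206
-0.17 [ 0.4385 -0.1613  0.0821] 264
```

View pics/s15.png

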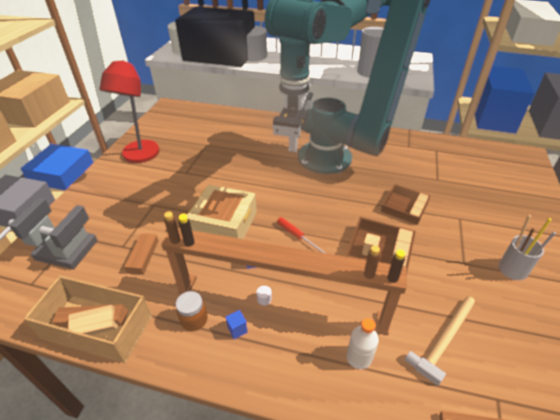

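View pics/c15.png

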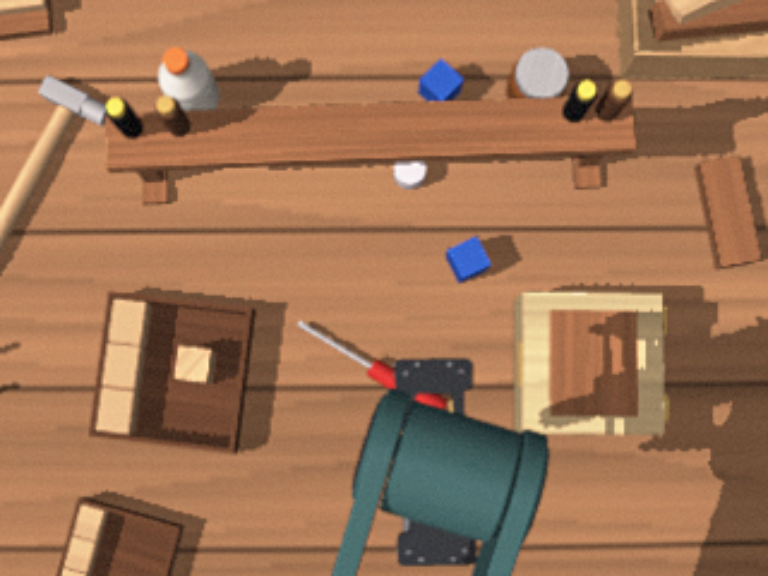

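The lid lies level, at 82–84 mm from hinge to free edge. The blank is in the tray at (194,364), and the tin and the other things are where they were. The arm is clear, so I'm handing in.

```bash
python3 -c "
from bench import robot
print(robot.close_job())"
```

```text
the job is handed in; nothing more can be done
None
```

The job is done and handed in at about 22 s of the 72 s allowed; the hand-in gives no verdict.

- **What I did:** I drew the two knobs out from under the rail with the tool leaning back 40° and stood both in the box. I stood the light-wood blank in the free part of the 170 mm tray; the blue cubes and the smaller tray were the look-alikes I passed over. Then I pushed the lid over from outside with shut fingers and pressed it down.
- **Last checks:**
  - The lid's top is level at 82–84 mm from hinge to free edge; fully shut is 82 mm.
  - Both knobs were seen upright in the box while the lid was still partly open, just before it shut.
  - The blank stands inside the tray.
  - By eye, the tin, screwdriver, hammer, glue, varnish and offcut are where they were.
  - The arm is clear, with no force at the wrist.
- **What was off:**
  - Lowering the second knob showed a brief 14 N sideways force on the tool, probably light contact with the box. The knob still came free and stood upright.
  - My depth check for the tin also picked up part of the rail, so that number is not reliable.

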